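Set up the folding column stand

ROBOT

A 6-joint arm with a two-finger parallel gripper is mounted at the origin on the work surface. World frame = base frame: x ahead of the robot, y to its left, z up, the work surface at z = 0. Lengths are in m, angles in degrees, forces in N, time in s.
With the tool pointing down it reaches from about 0.25 to 0.725 m from the base axis. Payload 9.7 kg.
Tool frame: the origin (TCP) lies at the very end of the fingers, on their centre line; the grasp point (between the pads) lies 19 mm behind it; z points along the fingers, y is the direction in which the jaws open and shut (so a half turn about z gives the same grasp; the last joint's range is limited). The gripper opens to 85 mm and grips with 20 to 120 N. Pads are 22 mm wide; open, the fingers measure 114 mm over their backs; the gripper's body (76 mm by 85 mm) begins 54 mm behind the grasp point. The pads swing forward as they close: fully open they stand 13 mm farther back than shut.
Start: joints at [66.463, 4.979, 10.078, 95.1, 0, 90], TCP at [0.22, 0.504, 0.231] pointing down, gripper open.
Joint ranges: [-179.16, 179.16], [-48.56, 103.87], [-65.8, 70.77], [-126.05, 130.52], [-82.76, 87.17], [-180, 180]. Speed limits (degrees/s): [127.2, 127.2, 147.25, 180, 180, 180].

INTERFACE

Orientations are given as [roll, pitch, yaw] about the fixed x, y, z axes, in that order (R = Rz(yaw) Ry(pitch) Rx(roll)).
In Python, from workcell import bot gives the robot as it stands. The module is installed in compiled form; this text tells all that it offers.
- The arm moves only by the tool arm_command, never from a script. Its argument "increments" is a list of rows, each a list of 7 numbers: the gripper command: -1 is fully open, 1 is shut, values between are in proportion, then the shift along the tool's x, y, z in cm, then the turn, a rotation vector about the tool's x, y, z in degrees. In form: [[gripper, x, y, z, rx, ry, rz], ...]. A call has 1 to 10 rows; each row shifts and turns the commanded pose from where the row before left it, along the tool's axes as they then stand; what a row does not reach is not made up. A row lasts 1/8 s, in which the tool goes at most 62.5 mm and 10.7 degrees, less where a joint would pass 70% of its speed; a pose out of reach is approached as far as the arm can. A call is refused whole if a number of a shift passes 6.25 or a number of a turn 10.7, either way. A call with a gripper value outside its range is refused whole. The fingers move at their own pace and stop on an object; "grip_force" is the grip in N (left out, the last holds). Time passes only in rows, so rows that do not move let the fingers close. It gives the time, the measured TCP pose, the force and the opening at its end, in the units of the state.
- bot.get_obs(): the state, without advancing time (a new reading comes with each control period).
- bot.camera(name): name is "scene" or "top" or "wrist"; returns a dict with "color" (480x640x3 uint8, red, green, blue), "fx", "fy", "cx", "cy" (pixels), "k1" (the pictures are not rectified: a ray, as slopes to the right and down, at radius r is drawn at 1 + k1 r^2 times it, then the intrinsics apply), "origin" and "attitude" of the camera in the world. Camera axes: x right, y up, looking along -z (the intrinsics and any distortion apply to the point x, -y, -z); pixel columns grow to the right and rows downward; lengths in m; the calibration is good to about 2 mm. A picture is of the moment at which its call begins. There is no depth.
- bot.job_done(): hands the job in, once; it reports no verdict.
The state is a dict: "time": time; "q": joint angles; "qd": joint speeds; "joint_efforts": joint torques, N m; "ee_pos": TCP position; "tcp_rot": TCP orientation; "wrist_force": force on the tool from outside, world axes, zero at the start; "torque": the same for the moment, N m; "opening": finger opening in m.
Only numpy, scipy, OpenCV 4.12 (cv2) and the standard library are available. Lean on these libraries where they do the work, as an engineer would, in place of code of your own. Each camera call takes 0.05 s, during which the arm holds its last target. There are 200 camera calls.

TASK

Set up the folding column stand: hang the hanger saddle over the stand's top bar while the frame leans back and let go of it, then flip the kickstand down past its over-centre point. Then take the frame, raise it until it stands upright so that the kickstand snaps fully down, and finish while still holding the frame there with the fingers, as it tips back by itself. Leave the jar and the bottles standing where they are.

Things in the scene. Friction and masses are not known exactly. Their poses are not given: they have to be found in the camera images.
- stand: Fixed base of the folding column stand: white plate 220 x 310 x 12 mm with two hubs. Origin on the table below the hub axis, midway between the frame's uprights. The plate runs from 60 mm before to 160 mm behind the axis. Its x axis points away from the robot (the way the frame leans back), its y axis runs along the hub axis and the top bar, towards the kickstand side, z up. The hub axis is 35 mm above the table.
- lean (a joint): Lean of the aluminium frame about the hub axis, rad: 0 upright, positive leaning back (to the stand's +x). It starts leaning back on its stop at 0.35. The frame is back-heavy (0.75 kg, with a grey valve block on its back) and falls back whenever it is let go upright; 2 to 4 N at the top bar raise it, about 1 N keeps it upright. Let go with the kickstand fully down it sinks back onto the kickstand at about 0.15. It can also be overdone forwards, to -0.25.
- bar_mid (a point): Middle of the frame's top bar, on the bar's centre line; axes turn with the frame (x across the frame backwards, y along the bar, z up the frame). The bar is round, 14 mm thick, 220 mm long between the centre lines of the two uprights, 220 mm from the hub axis (255 mm above the table when upright). Free below the bar down to the valve block, more than 100 mm.
- kickstand (a joint): Swing of the kickstand, rad: 0 stowed (sticking out sideways and up from the frame's +y upright), 2.08 fully down against its stop. An over-centre spring drives it back to 0 below about 0.9 and on downwards above it; pushing the toe bar down takes 1 to 2 N. With the frame leaning fully back the foot lands on the base plate at about 1.6; as the frame is raised the spring snaps it on to 2.08.
- kick_pivot (a point): Pivot of the kickstand on the outside of the frame's +y upright: 130 mm to the +y side of the frame's middle and 100 mm up the frame from the hub axis. Axes turn with the kickstand.
- kick_toe (a point): Centre of the toe bar of the kickstand: a crosspiece 40 mm long, 10 mm thick, 105 mm from the pivot along the 12 mm thick leg; the rubber foot (18 mm ball) is 133 mm from the pivot. The leg swings about an axis along (-0.765, 0, -0.644) in the frame's axes (those of bar_mid), right-handed. While pressed from stowed to the over-centre point with the frame leaning, the toe bar sinks about 95 mm, nearly straight, while moving about 35 mm to the stand's +x.
- saddle_fin (a point): Centre of the black upright grip fin of the hanger saddle, 14 mm thick (x) x 34 mm (y) x 40 mm high, 70 mm above the foot of the saddle. The saddle is a loose inverted U of aluminium, 0.1 to 0.25 kg, 40 mm (x) x 60 mm (y), standing on its two legs; z up. The fin's foot is on the 40 mm wide top plate, 20 mm below this point.
- saddle_seat (a point): Point of the hanger saddle where the bar's centre line lies when it hangs home: 32 mm below saddle_fin, in the slot between its legs. The slot is 32 mm wide (x), open at the bottom, runs along y, and reaches 38 mm below this point and 7 mm above it.
- jar: Small glass jar with red cap, 56 mm across, 75 mm tall, loose; leave alone. Origin at the centre of its underside.
- bottle_a: Glass bottle with red cap, 80 mm across, 150 mm tall, loose; leave alone. Origin at the centre of its underside.
- bottle_b: Glass bottle with red cap, 68 mm across, 130 mm tall, loose; leave alone. Origin at the centre of its underside.
- wash_bottle: White plastic bottle, 64 mm across, 150 mm tall, loose; leave alone. Origin at the centre of its underside.
Mind the look-alikes: they are no part of the job. There is more than one size of the part that bears saddle_fin; the job needs the middle-sized.

How it is judged:
By the outcome, as a careful person would: the job done as asked, in the order asked, and still so for the second after the job is handed in, while the arm keeps its last pose, push and grip.
It also fails if it takes over 64 s, if anything falls off the work surface, if the arm or the gripper's body presses on something with over 40 N, if the wrist force passes 120 N, or if a joint passes its speed limit or range.

## Working session

There is one attempt and no reset: what is moved stays moved. The work goes in short steps, Python scripts to look and compute and a tool call to move; the robot and the scene stay as the last step left them, time stands still between calls to the robot, and variables do not carry over. Pictures are saved under pics/ and viewed, about 8 in all and at most 12, crops included, and the job is handed in when it is done.

Besides the shell and the picture viewer there is one more tool, called after "Call:" as name([rows], argument=value, ...), one row to a line, values as JSON. arm_command: Moves the arm, as the interface text tells. Its arguments: {"type":"object","properties":{"increments":{"type":"array"},"grip_force":{"type":"number"}},"required":["increments"]}

```bash
mkdir -p pics; cat > h.py <<'E'
import numpy as np, cv2
from workcell import bot
from scipy.spatial.transform import Rotation as R
def shot(name,fn=None):
    c=bot.camera(name)
    if fn: cv2.imwrite('pics/'+fn,c['color'][:,:,::-1])
    return c
def att(c):
    a=np.array(c['attitude'],float)
    if a.shape==(3,3): return a
    if a.size==4: return R.from_quat(a).as_matrix()
    return R.from_euler('xyz',a,degrees=True).as_matrix()
def ray(c,u,v):
    x,y=(u-c['cx'])/c['fx'],(v-c['cy'])/c['fy']
    K=np.array([[1,0,0],[0,1,0],[0,0,1.]])
    p=cv2.undistortPoints(np.array([[[x,y]]],float),K,np.array([c['k1'],0,0,0.]))[0,0]
    d=att(c)@np.array([p[0],-p[1],-1]); return np.array(c['origin']),d/np.linalg.norm(d)
def onz(c,u,v,z):
    o,d=ray(c,u,v); return o+d*(z-o[2])/d[2]
def tri(c1,p1,c2,p2):
    o1,d1=ray(c1,*p1);o2,d2=ray(c2,*p2)
    s=np.linalg.lstsq(np.c_[d1,-d2],o2-o1,rcond=None)[0]
    a,b=o1+s[0]*d1,o2+s[1]*d2
    return (a+b)/2,np.linalg.norm(a-b)
def proj(c,P):
    q=att(c).T@(np.array(P)-np.array(c['origin'])); x,y=q[0]/-q[2],-q[1]/-q[2]
    k=1+c['k1']*(x*x+y*y); return c['cx']+c['fx']*x*k,c['cy']+c['fy']*y*k
E
python3 - <<'E'
from h import *
import pickle
D={}
for n in('scene','top','wrist'):
    c=shot(n,n+'0.png');D[n]=c;print(n,[ (k,np.round(c[k],3).tolist()) for k in c if k!='color'])
pickle.dump(D,open('c0.pkl','wb'))
print(bot.get_obs())
E
```

```text
scene [('fx', 439.104), ('fy', 439.104), ('cx', 320.492), ('cy', 241.115), ('k1', -0.064), ('origin', [1.048, -0.499, 0.684]), ('attitude', [56.102, -1.169, 50.014])]
top [('fx', 574.892), ('fy', 574.892), ('cx', 323.253), ('cy', 228.364), ('k1', -0.064), ('origin', [0.203, 0.014, 1.5]), ('attitude', [13.15, -0.126, -86.939])]
wrist [('fx', 423.969), ('fy', 423.969), ('cx', 316.964), ('cy', 234.659), ('k1', -0.088), ('origin', [0.159, 0.531, 0.373]), ('attitude', [-15.1, 0.044, 66.473])]
{'time': 0.15, 'q': array([6.64636748e+01, 5.00645753e+00, 1.00445990e+01, 9.51009956e+01,
       7.99219497e-04, 9.00005829e+01]), 'qd': array([ 0.03039947, -0.06515167,  0.14747628, -0.0371449 , -0.02630541,
       -0.01990751]), 'joint_efforts': array([ 1.10570476e-03, -5.20763898e+01,  4.65043223e+01,  1.38413135e-02,
        4.65317044e-06,  2.33398474e-06]), 'ee_pos': array([0.21955447, 0.5040765 , 0.23071849]), 'tcp_rot': array([-1.79937146e+02, -7.98579594e-04,  1.56463091e+02]), 'wrist_force': array([ 0.07280103,  0.72413166, -0.38478305]), 'torque': array([ 0.03328109, -0.0119636 ,  0.03890363]), 'opening': 0.08550887137124624}
```

View pics/scene0.png

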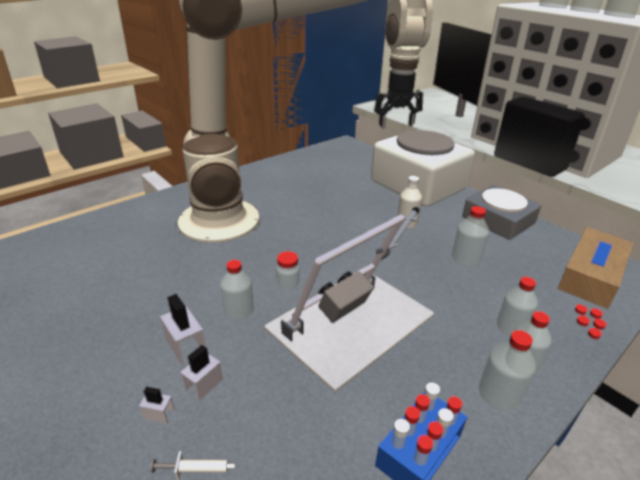

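View pics/top0.png

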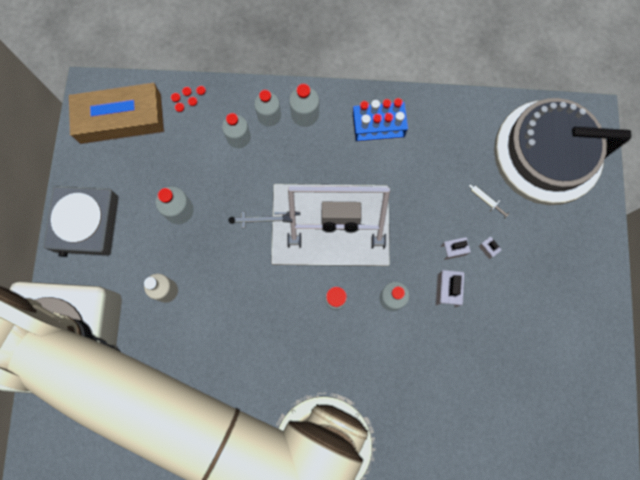

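The scene picture shows three saddle look-alikes: big at scene (182,325) / top (452,287), middle at (202,370) / (457,246), and small at (155,405) / (491,246). The stand is at top (330,225), with its kickstand pointing left (+y) and the toe near (240,219). I'm choosing the middle saddle and checking it in a close crop.

```bash
python3 - <<'E'
from h import *
import pickle
D=pickle.load(open('c0.pkl','rb'))
s=D['scene']['color'][:,:,::-1];t=D['top']['color'][:,:,::-1]
a=cv2.resize(s[285:435,130:250],(400,500)[::1],interpolation=3)[:300*2]
a=cv2.resize(s[285:435,130:250],(320,400),interpolation=3)
b=cv2.resize(t[225:315,430:510],(356,400),interpolation=3)
cv2.imwrite('pics/crop1.png',np.hstack([a,b]))
a=cv2.resize(s[195:395,260:440],(360,400),interpolation=3)
b=cv2.resize(t[170:280,215:400],(440,262),interpolation=3)
b=cv2.copyMakeBorder(b,0,138,0,0,cv2.BORDER_CONSTANT)
cv2.imwrite('pics/crop2.png',np.hstack([a,b]))
# dark fins: contours
for n,c,(u0,v0,u1,v1) in(('scene',D['scene'],(130,285,250,435)),('top',D['top'],(430,225,510,315))):
    g=cv2.cvtColor(c['color'],cv2.COLOR_RGB2GRAY)[v0:v1,u0:u1]
    m=(g<50).astype(np.uint8)
    k,l,st,ce=cv2.connectedComponentsWithStats(m)
    for i in range(1,k):
        if st[i,4]>10:print(n,st[i]+np.array([u0,v0,0,0,0]),ce[i]+[u0,v0])
E
```

```text
scene [169 295  19  34 390] [178.21794872 311.43846154]
scene [189 346  19  26 337] [198.41543027 358.62017804]
scene [145 388  17  15 190] [152.79473684 394.82105263]
top [452 242  14   7  60] [458.51666667 245.13333333]
top [489 242   8   8  38] [492.86842105 245.15789474]
top [450 276  10  20 122] [453.66393443 285.55737705]
```

View pics/crop1.png

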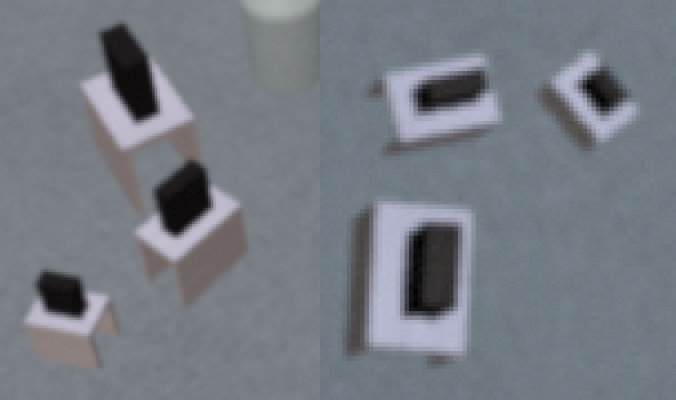

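View pics/crop2.png

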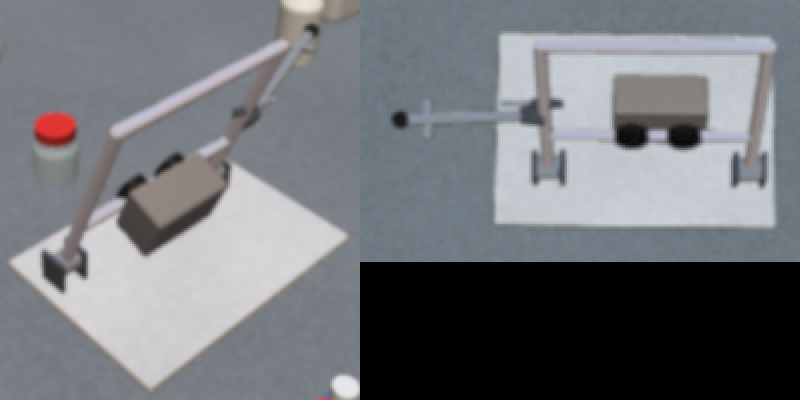

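The middle saddle is confirmed at scene (198,359) / top (458,245). The stand crops show the bar ends at scene (316,260), (401,218) and top (389,190), (289,190), the toe bar near top (244,219), and the foot at top (232,220).

```bash
python3 - <<'E'
from h import *
import pickle
D=pickle.load(open('c0.pkl','rb'));S,T=D['scene'],D['top']
hsv=cv2.cvtColor(T['color'],cv2.COLOR_RGB2HSV)
def quad(c,box,z,thr):
    u0,v0,u1,v1=box
    g=cv2.cvtColor(c['color'],cv2.COLOR_RGB2GRAY)[v0:v1,u0:u1]
    m=(g>thr).astype(np.uint8)
    cs=cv2.findContours(cv2.morphologyEx(m,cv2.MORPH_CLOSE,np.ones((9,9))),0,2)[0]
    k=max(cs,key=cv2.contourArea).reshape(-1,2)+[u0,v0]
    W=np.array([onz(c,u,v,z)[:2] for u,v in k],np.float32)
    return cv2.minAreaRect((W*1000).astype(np.float32)),
r=quad(T,(262,170,400,275),.012,165);print('plate',r)
r=quad(T,(440,232,475,262),.050,165);print('saddle top',r)
print('fin',tri(S,(198.4,358.6),T,(458.5,245.1)))
a,e=tri(S,(316.5,260.5),T,(388.7,189.7));b,e2=tri(S,(401,218),T,(289.4,189.7));print('bar',a,e,b,e2,(a+b)/2)
print('foot',tri(S,(416,210),T,(231.8,220)));print('toe',tri(S,(407,221),T,(243.6,219.1)))
print('saddle corner check', tri(S,(198.4,345),T,(458.5,242)))
for n,p,z in(('jar',(337,297),.075),('bot near',(398,294),.13),('bottA',(164,196),.15),('wash',(151,283),.15)):print(n,onz(T,*p,z))
E
```

```text
plate (((564.1754150390625, 8.89654541015625), (218.7758026123047, 311.8361511230469), 2.354628562927246),)
saddle top (((512.2803344726562, -319.36737060546875), (37.293846130371094, 56.693336486816406), 14.412174224853516),)
fin (array([ 0.51116994, -0.31748788,  0.0723259 ]), np.float64(2.150825987147003e-05))
bar [ 0.59443379 -0.11688911  0.2465419 ] 0.0016297515292970656 [0.5838836  0.10919333 0.24121501] 0.0016650960381219832 [ 0.5891587  -0.00384789  0.24387846]
foot (array([0.51994077, 0.24483173, 0.18265658]), np.float64(0.0021572908168002052))
toe (array([0.52464182, 0.21672106, 0.16639921]), np.float64(0.005754015107673909))
saddle corner check (array([ 0.51170178, -0.31135408,  0.10393036]), np.float64(0.002587877113961947))
jar [ 0.36304925 -0.01511923  0.075     ]
bot near [ 0.37168341 -0.15918631  0.13      ]
bottA [0.57851412 0.42209527 0.15      ]
wash [0.36322511 0.42830047 0.15      ]
```

Measured so far:

| Item | Position / orientation |
|---|---|
| Saddle fin | (0.511, -0.3175, 0.071), yaw about 14.4° |
| Bar middle | about (0.5895, -0.0045, 0.242) |
| Stand yaw | about 2.5° |
| Kick toe | about (0.525, 0.219, 0.171) |

First I turn the tool and rise.

Call:
arm_command([
  [0,0,0,-1,0,0,10.4],
  [0,0,0,-1,0,0,10.4],
  [0,0,0,-1,0,0,10.4],
  [0,0,0,-1,0,0,10.4],
  [0,0,0,-1,0,0,10.4],
], grip_force=40)

```text
time: 0.78
ee_pos: [0.2196, 0.5042, 0.2813]
tcp_rot: [-180.0, 0.0, 104.1]
wrist_force: [-0.3, 0.1, 0.1]
opening: 0.0425
```

Call:
arm_command([
  [0,-5,0.45,0,0,0,0],
  [0,-5,0.45,0,0,0,0],
  [0,-5,0.45,0,0,0,0],
  [0,-5,0.45,0,0,0,0],
  [0,-5,0.45,0,0,0,0],
  [0,-5,0.45,0,0,0,0],
  [0,-5,0.45,0,0,0,0],
  [0,-5,0.45,0,0,0,0],
  [0,-5,0.45,0,0,0,0],
  [0,-5,0.45,0,0,0,0],
])

```text
time: 2.02
ee_pos: [0.3883, 0.0297, 0.2813]
tcp_rot: [180.0, -0.0, 104.5]
wrist_force: [0.4, 0.5, -1.1]
opening: 0.0426
```

Call:
arm_command([
  [0,-5,0.45,0,0,0,0],
  [0,-5,0.45,0,0,0,0],
  [0,-5,0.45,0,0,0,0],
  [0,-5,0.45,0,0,0,0],
  [0,0,0,0,0,0,0],
  [0,0,0,0,0,0,0],
])

```text
time: 2.78
ee_pos: [0.4552, -0.1577, 0.281]
tcp_rot: [-180.0, -0.0, 104.4]
wrist_force: [-0.5, 0.5, 0.8]
opening: 0.0427
```

```bash
cat >> h.py <<'E'
def need(P,yaw=None,tilt=0):
    o=bot.get_obs();M=R.from_euler('xyz',o['tcp_rot'],degrees=True)
    print('t',round(o['time'],2),'pos',o['ee_pos'].round(4),'rot',o['tcp_rot'].round(2),'F',o['wrist_force'].round(1),'op',round(o['opening'],4))
    print('shift cm',(M.inv().apply(np.array(P)-o['ee_pos'])*100).round(2))
    if yaw is not None:
        G=R.from_euler('y',tilt,degrees=True)*R.from_euler('xyz',[180,0,yaw],degrees=True)
        print('turn',(M.inv()*G).as_rotvec(degrees=True).round(2))
E
python3 - <<'E'
from h import *
need([.511,-.3175,.13],104.4)
c=shot('wrist','w1.png')
for z in (.05,.07,.09):print(proj(c,[.511,-.3175,z]))
E
```

```text
t 2.77 pos [ 0.4552 -0.1577  0.281 ] rot [-1.7996e+02 -4.0000e-02  1.0442e+02] F [-0.5  0.5  0.8] op 0.0427
shift cm [-16.87   1.43  15.09]
turn [-0.04 -0.04  0.02]
(np.float64(330.8524667911407), np.float64(364.0461958413722))
(np.float64(331.50188311622156), np.float64(375.4429507538783))
(np.float64(332.2118757718635), np.float64(387.92148939693107))
```

View pics/w1.png

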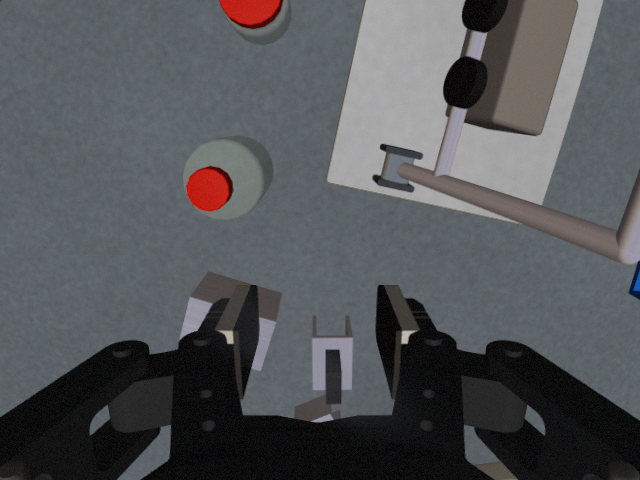

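```bash
python3 - <<'E'
from h import *
import cv2
im=cv2.imread('pics/w1.png');g=cv2.cvtColor(im,6)
m=(g<50).astype(np.uint8);k,l,st,ce=cv2.connectedComponentsWithStats(m)
for i in range(1,k):
    if st[i,4]>60: print(st[i],ce[i].round(1),cv2.minAreaRect(np.argwhere(l==i)[:,::-1].astype(np.float32)))
E
```

```text
[230   0  53  29 231] [261.5  19.2] ((258.8252258300781, 17.309425354003906), (19.14374542236328, 55.026432037353516), 71.22196960449219)
[ 462    0   47   32 1184] [483.   13.7] ((485.0, 15.5), (31.0, 46.0), 90.0)
[ 444   56   44   53 1769] [465.3  82.3] ((465.0000305175781, 83.0), (40.47715377807617, 51.86135482788086), 18.434947967529297)
[464 117  67  18 304] [490.4 125. ] ((497.2489929199219, 126.56641387939453), (67.1211166381836, 7.665463924407959), 14.931418418884277)
[204 167  29  35 175] [223.9 179.3] ((221.57688903808594, 180.11537170410156), (39.66106414794922, 15.808956146240234), 56.3099365234375)
[629 261  11  39 165] [635.  282.8] ((634.0, 280.0), (38.0, 10.0), 90.0)
[    0   285   640   195 68673] [318.6 414.5] ((319.5, 382.0), (194.0, 639.0), 90.0)
[326 350  15  54 754] [333.  376.4] ((333.0, 376.5), (53.0, 14.0), 90.0)
```

The wrist view shows the middle saddle's fin at (333,376). I predicted (331.5,375), so it is aligned within about 1 mm and square to the jaws.

Call:
arm_command([
  [0,-4.2,0.36,0,0,0,0],
  [0,-4.2,0.36,1,0,0,0],
  [0,-4.2,0.36,4,0,0,0],
  [0,-4.25,0.37,4,0,0,0],
  [0,0,0,4,0,0,0],
  [0,0,0,4,0,0,0],
  [0,0,0,3,0,0,0],
  [0,0,0,2.5,0,0,0],
  [0,0,0,0,0,0,0],
  [0,0,0,0,0,0,0],
])

```text
time: 4.08
ee_pos: [0.5122, -0.317, 0.0579]
tcp_rot: [179.9, 0.1, 104.5]
wrist_force: [-0.9, 0.1, 1.5]
opening: 0.0426
```

Call:
arm_command([
  [1,0,0,0,0,0,0],
  [1,0,0,0,0,0,0],
  [1,0,0,0,0,0,0],
  [1,0,0,0,0,0,0],
  [1,0,0,0,0,0,0],
  [1,0,0,0,0,0,0],
])

```text
time: 4.82
ee_pos: [0.5122, -0.3177, 0.0576]
tcp_rot: [179.9, 0.1, 104.5]
wrist_force: [-0.1, 1.8, 6.2]
opening: 0.0133
```

```bash
python3 - <<'E'
from h import *
need([.511,-.3175,.056],104.4)
E
```

```text
t 4.83 pos [ 0.5122 -0.3177  0.0576] rot [1.7991e+02 7.0000e-02 1.0446e+02] F [-0.1  1.8  6.2] op 0.0133
shift cm [ 0.05 -0.11  0.16]
turn [0.1  0.07 0.06]
```

Call:
arm_command([
  [1,0,0,-2,0,0,0],
  [1,0,0,-3,0,0,0],
  [1,0,0,-4,0,0,0],
  [1,0,0,-4,0,0,0],
  [1,0,0,-4,0,0,0],
  [1,0,0,-4,0,0,0],
  [1,0,0,-4,0,0,6],
  [1,0,0,-4,0,0,6],
  [1,0,0,0,0,0,0],
])

```text
time: 5.95
ee_pos: [0.512, -0.3178, 0.3493]
tcp_rot: [179.8, 0.2, 92.4]
wrist_force: [-0.6, 0.1, -2.1]
opening: 0.0134
```

```bash
python3 - <<'E'
from h import *
need([.589,.0105,.34],92.5)
E
```

```text
t 5.95 pos [ 0.512  -0.3178  0.3493] rot [1.7977e+02 1.6000e-01 9.2410e+01] F [-0.6  0.1 -2.1] op 0.0134
shift cm [32.48  9.07  0.88]
turn [ 0.23  0.16 -0.09]
```

Call:
arm_command([
  [1,3,0.9,0,0,0,0],
  [1,4,1,0,0,0,0],
  [1,4,1.1,0,0,0,0],
  [1,4,1.1,0,0,0,0],
  [1,4,1.2,0,0,0,0],
  [1,4,1.2,0,0,0,0],
  [1,4,1.2,0,0,0,0],
  [1,3.5,1.1,0.5,0,0,0],
  [1,2,0.3,0.4,0,0,0],
  [1,0,0,0,0,0,0],
])

```text
time: 7.2
ee_pos: [0.5883, 0.0121, 0.3361]
tcp_rot: [-179.9, 0.0, 92.6]
wrist_force: [0.7, -0.3, -1.1]
opening: 0.0136
```

```bash
python3 - <<'E'
from h import *
need([.589,.0105,.34],92.5)
c=shot('scene','s2.png');t=shot('top','t2.png');w=shot('wrist','w2.png')
import cv2
a=cv2.resize(c['color'][150:300,280:430,::-1],(400,400),interpolation=3)
b=cv2.resize(w['color'][:,:,::-1],(533,400))
cv2.imwrite('pics/m2.png',cv2.resize(np.hstack([a,b]),(800,343)))
E
```

```text
t 7.2 pos [0.5883 0.0121 0.3361] rot [-179.89    0.     92.59] F [ 0.7 -0.3 -1.1] op 0.0136
shift cm [-0.16  0.06 -0.39]
turn [-0.11  0.    0.09]
```

View pics/m2.png

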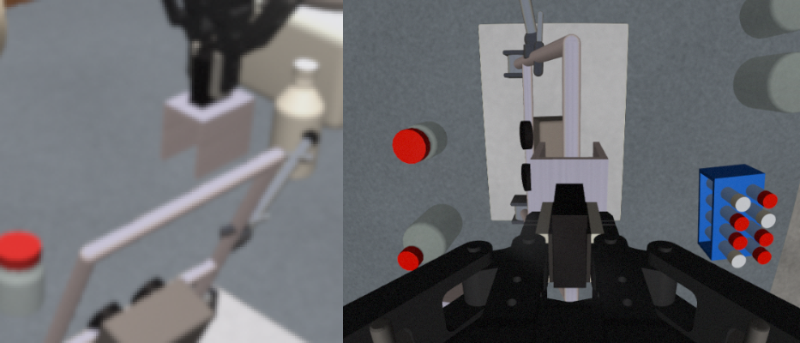

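The saddle hangs square above the bar in both views, and in the wrist image the bar runs just under its centre. I'm measuring the bar line from the wrist image.

```bash
python3 - <<'E'
from h import *
w=shot('wrist')
h=w['color'].astype(int)
for v in (80,110,140,170,190):
    r=h[v,280:365]; b=r[:,2]-r[:,1]
    print(v,' '.join(str(x) for x in h[v,290:352,2]),)
    print('   pts', [onz(w,u,v,.2417).round(4).tolist() for u in(310,320)])
E
```

```text
80 76 71 71 74 71 70 69 67 70 87 117 135 170 171 171 177 149 108 130 146 159 165 169 168 169 170 170 172 173 172 170 167 169 175 176 176 172 171 165 155 139 123 120 160 174 169 172 169 170 170 170 171 175 175 172 174 172 173 174 173 169 168
   pts [[0.5809, 0.0981, 0.2417], [0.5863, 0.0983, 0.2417]]
110 170 173 171 172 169 168 167 168 168 173 166 169 172 172 171 170 145 109 124 143 156 165 168 169 169 172 176 173 169 172 168 170 175 177 177 179 176 171 166 153 135 117 129 161 170 170 172 170 174 172 173 173 173 171 172 174 175 175 176 172 175 176
   pts [[0.5816, 0.0824, 0.2417], [0.587, 0.0826, 0.2417]]
140 169 168 169 166 164 169 172 173 168 173 175 173 173 172 173 170 149 116 124 141 155 166 171 167 168 169 172 173 173 174 171 168 172 176 174 177 174 169 165 151 134 112 149 175 175 174 173 175 175 173 176 175 173 173 172 171 170 173 173 174 173 171
   pts [[0.5822, 0.0663, 0.2417], [0.5877, 0.0666, 0.2417]]
170 89 86 91 89 87 87 91 90 95 92 91 92 91 90 92 91 89 96 118 139 154 163 167 168 170 168 170 173 172 174 169 169 172 174 178 175 172 170 162 150 133 118 148 169 168 173 171 170 172 169 171 175 173 177 176 175 174 174 174 172 172 174
   pts [[0.5828, 0.0498, 0.2417], [0.5884, 0.05, 0.2417]]
190 107 110 107 102 104 104 105 110 108 106 107 107 107 103 108 107 106 103 121 137 151 162 171 169 168 170 175 172 176 173 171 169 171 176 176 174 175 170 163 146 131 122 154 171 172 172 171 171 171 170 169 170 170 171 172 173 172 171 169 171 171 167
   pts [[0.5833, 0.0385, 0.2417], [0.5889, 0.0387, 0.2417]]
```

Call:
arm_command([
  [1,0,0.12,1.5,0,0,0],
  [1,0,0,2,0,0,0],
  [1,0,0,2,0,0,0],
  [1,0,0,1.3,0,0,0],
  [1,0,0,0.3,0,0,0],
  [1,0,0,0.2,0,0,0],
  [1,0,0,0,0,0,0],
])

```text
time: 8.28
ee_pos: [0.5899, 0.0112, 0.2649]
tcp_rot: [180.0, 0.0, 92.5]
wrist_force: [1.1, -0.0, -1.4]
opening: 0.0132
```

Call:
arm_command([
  [1,0,0,0.2,0,0,0],
  [1,0,0,0,0,0,0],
])

```text
time: 8.52
ee_pos: [0.5898, 0.0113, 0.2623]
tcp_rot: [180.0, -0.0, 92.5]
wrist_force: [-0.3, 0.2, -1.7]
opening: 0.0138
```

Call:
arm_command([
  [1,0,0,0.15,0,0,0],
  [1,0,0,0,0,0,0],
])

```text
time: 8.78
ee_pos: [0.5898, 0.0113, 0.2611]
tcp_rot: [180.0, 0.0, 92.5]
wrist_force: [-0.0, 0.5, 1.0]
opening: 0.0137
```

Call:
arm_command([
  [1,0,0,0.15,0,0,0],
  [1,0,0,0,0,0,0],
])

```text
time: 9.02
ee_pos: [0.5898, 0.0113, 0.2611]
tcp_rot: [179.8, 0.0, 92.5]
wrist_force: [-2.5, 0.4, 9.5]
opening: 0.0136
```

The saddle touches home at the expected height. I ease off slightly, open gradually and look.

Call:
arm_command([
  [1,0,0,-0.12,0,0,0],
  [0.6,0,0,0,0,0,0],
  [0.4,0,0,0,0,0,0],
  [0.1,0,0,0,0,0,0],
  [0.1,0,0,0,0,0,0],
  [0.1,0,0,0,0,0,0],
])

```text
time: 9.78
ee_pos: [0.5897, 0.0113, 0.2604]
tcp_rot: [-180.0, 0.0, 92.5]
wrist_force: [1.5, 0.6, 0.6]
opening: 0.0384
```

```bash
python3 - <<'E'
from h import *
need([.589,.0105,.34],92.5)
c=shot('scene');w=shot('wrist')
a=cv2.resize(c['color'][150:300,280:430,::-1],(400,400),interpolation=3)
b=cv2.resize(w['color'][:,:,::-1],(533,400))
cv2.imwrite('pics/m3.png',cv2.resize(np.hstack([a,b]),(800,343)))
E
```

```text
t 9.78 pos [0.5897 0.0113 0.2604] rot [-179.99    0.     92.46] F [1.5 0.6 0.6] op 0.0384
shift cm [-0.07 -0.08 -7.96]
turn [-0.01  0.   -0.04]
```

View pics/m3.png

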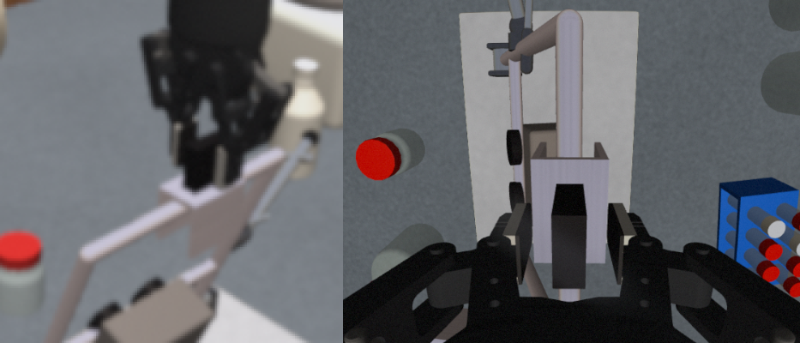

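The saddle hangs upright over the bar with the fingers clear of the fin. I retreat up and go above the toe.

Call:
arm_command([
  [0.1,0,0,-1,0,0,0],
  [0.1,0,0,-3,0,0,0],
  [0.1,0,0,-3,0,0,0],
  [0.1,0,0,-3,0,0,0],
  [1,3,-0.8,0,0,0,0],
  [1,4,-1,0,0,0,0],
  [1,4,-1,0,0,0,0],
  [1,4,-1,0,0,0,0],
  [1,4,-1,0,0,0,0],
  [1,2,-0.8,0,0,0,0],
])

```text
time: 11.12
ee_pos: [0.5241, 0.2205, 0.3611]
tcp_rot: [180.0, -0.0, 92.6]
wrist_force: [-0.5, 0.4, 0.1]
opening: -0.0001
```

Call:
arm_command([
  [1,0,0,0,0,0,0],
  [1,0,0,0,0,0,0],
])

```text
time: 11.38
ee_pos: [0.5249, 0.2183, 0.3609]
tcp_rot: [180.0, 0.0, 92.5]
wrist_force: [-0.2, 0.5, 0.2]
opening: 0.0
```

```bash
python3 - <<'E'
from h import *
piv=np.array([.5428,.1236,.129]);foot=np.array([.520,.245,.183])
ax=R.from_euler('z',2.5,degrees=True).apply([-.939,0,-.342])
d=(foot-piv)/np.linalg.norm(foot-piv)
for th in(0,.5,.9,1.1,1.3,1.6): print(th,(piv+.105*R.from_rotvec(ax*th).apply(d)).round(4))
need([.525,.219,.21],92.5)
c=shot('scene');w=shot('wrist')
a=cv2.resize(c['color'][150:300,320:470,::-1],(400,400),interpolation=3)
for p in (piv+.105*d,foot,piv): print(proj(w,p),proj(c,p))
b=cv2.resize(w['color'][:,:,::-1],(533,400))
cv2.imwrite('pics/m4.png',cv2.resize(np.hstack([a,b]),(800,343)))
E
```

```text
0 [0.525  0.2182 0.1711]
0.5 [0.5421 0.2284 0.1231]
0.9 [0.5563 0.2181 0.0853]
1.1 [0.5628 0.2072 0.0687]
1.3 [0.5686 0.1929 0.0545]
1.6 [0.5755 0.1665 0.0389]
t 11.38 pos [0.5249 0.2183 0.3609] rot [179.97   0.    92.46] F [-0.2  0.5  0.2] op 0.0
shift cm [ 0.07  0.   15.09]
turn [ 0.03  0.   -0.04]
(np.float64(316.5921265841694), np.float64(206.475982471799)) (np.float64(409.0595304597034), np.float64(218.91337003374775))
(np.float64(311.4356545967654), np.float64(174.4321576920904)) (np.float64(415.6208005854219), np.float64(209.94335624882814))
(np.float64(330.97840471748384), np.float64(296.0184779131139)) (np.float64(384.63916143148015), np.float64(252.22701697473155))
```

View pics/m4.png

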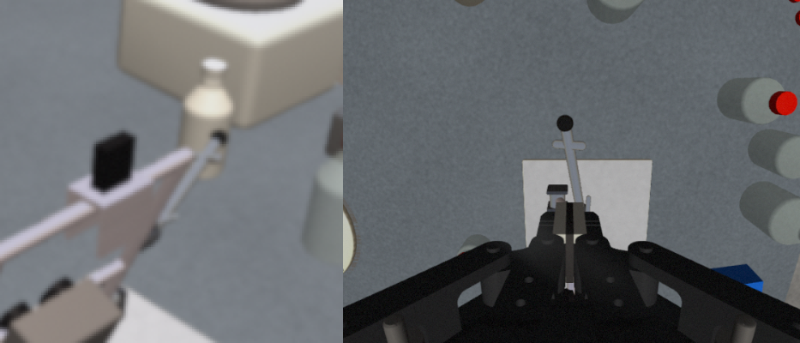

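The toe shows at wrist (317,203) against a predicted (316.6,206.5), so the geometry is confirmed. I press it down along its arc.

Call:
arm_command([
  [1,0,0,4,0,0,0],
  [1,0,0,5,0,0,0],
  [1,0,0,5,0,0,0],
  [1,0,0,2.8,0,0,0],
  [1,0,0,0.8,0,0,0],
  [1,0.3,0.6,1.9,0,0,0],
  [1,0.3,0.6,1.9,0,0,0],
  [1,0.3,0.6,1.9,0,0,0],
])

```text
time: 12.48
ee_pos: [0.5431, 0.2287, 0.1265]
tcp_rot: [180.0, 0.0, 92.5]
wrist_force: [0.2, 1.0, 1.6]
opening: 0.0004
```

Call:
arm_command([
  [1,-0.2,0.5,1.3,0,0,0],
  [1,-0.4,0.5,1.3,0,0,0],
  [1,-0.5,0.4,1.3,0,0,0],
  [1,-0.5,0.3,0.9,0,0,0],
  [1,-0.5,0.3,0.9,0,0,0],
  [1,-0.5,0.2,0.5,0,0,0],
  [1,0,0,0,0,0,0],
])

```text
time: 13.35
ee_pos: [0.5655, 0.203, 0.0652]
tcp_rot: [-180.0, 0.0, 92.4]
wrist_force: [0.2, 0.2, -0.2]
opening: -0.0001
```

```bash
python3 - <<'E'
from h import *
need([.567,.198,.06],92.5)
c=shot('scene');t=shot('top')
a=cv2.resize(c['color'][180:340,280:440,::-1],(400,400),interpolation=3)
b=cv2.resize(t['color'][160:280,210:400,::-1],(400,253),interpolation=3)
b=cv2.copyMakeBorder(b,0,147,0,0,cv2.BORDER_CONSTANT)
cv2.imwrite('pics/m5.png',np.hstack([a,b]))
E
```

```text
t 13.35 pos [0.5655 0.203  0.0652] rot [-1.7998e+02  1.0000e-02  9.2430e+01] F [ 0.2  0.2 -0.2] op -0.0001
shift cm [-0.5   0.13  0.52]
turn [-0.02  0.01 -0.07]
```

View pics/m5.png

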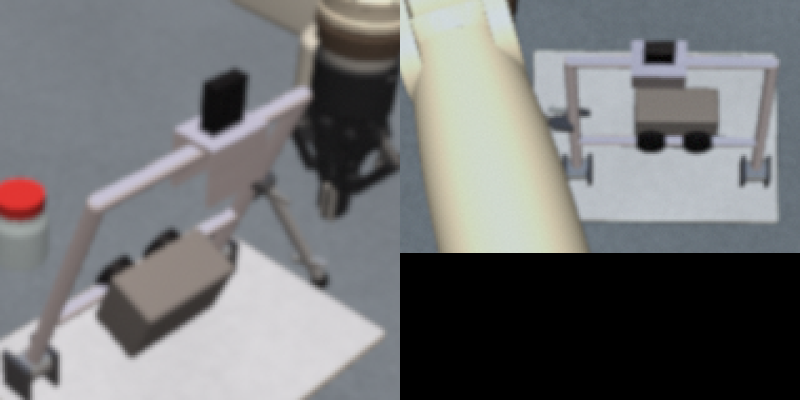

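The kickstand has flipped down with its foot on the plate, and the saddle still hangs. I retreat and go above the bar at its -y side.

Call:
arm_command([
  [1,1.5,0,0,0,0,0],
  [1,1,0,-2.5,0,0,0],
  [1,0,0,-4.5,0,0,0],
  [1,0,0,-4.5,0,0,0],
  [1,0,0,-4.5,0,0,0],
  [1,0,0,-4.5,0,0,0],
  [1,0,0,-4.5,0,0,0],
  [1,0,0,-4.5,0,0,0],
  [1,0,0,0,0,0,0],
])

```text
time: 14.58
ee_pos: [0.5647, 0.2297, 0.3647]
tcp_rot: [179.6, -0.1, 92.5]
wrist_force: [0.5, 0.8, -0.5]
opening: 0.0
```

Call:
arm_command([
  [0,-4,0.2,0,0,0,0],
  [0,-4.5,0.2,0,0,0,0],
  [0,-4.5,0.2,0,0,0,0],
  [0,-4.5,0.2,0,0,0,0],
  [0,-4.5,0.2,0,0,0,0],
  [0,-4.5,0.2,0,0,0,0],
  [0,-3,0.2,0,0,0,0],
  [0,-1,0.1,0,0,0,0],
  [0,0,0,0,0,0,0],
])

```text
time: 15.7
ee_pos: [0.5926, -0.0753, 0.3599]
tcp_rot: [-180.0, -0.0, 92.4]
wrist_force: [-0.1, -0.6, -0.6]
opening: 0.0425
```

```bash
python3 - <<'E'
from h import *
need([.593,-.0764,.2227],92.5)
w=shot('wrist');s=shot('scene')
cv2.imwrite('pics/w6.png',w['color'][:,:,::-1])
h=w['color']
for p in ([.593,-.0764,.2417],[.588,.05,.2417],[.59,.011,.294]): print(proj(w,p))
E
```

```text
t 15.7 pos [ 0.5926 -0.0753  0.3599] rot [-1.7996e+02 -2.0000e-02  9.2440e+01] F [-0.1 -0.6 -0.6] op 0.0425
shift cm [-0.12  0.04 13.72]
turn [-0.04 -0.02 -0.06]
(np.float64(317.3355187476829), np.float64(230.47521390131743))
(np.float64(318.1081555493957), np.float64(16.631922492221662))
(np.float64(319.0935235009725), np.float64(77.85185186453751))
```

Call:
arm_command([
  [0,0,0,3,0,0,0],
  [0,0,0,4,0,0,0],
  [0,0,0,3,0,0,0],
  [0,0,0,2,0,0,0],
  [0,0,0,1.5,0,0,0],
  [0,0,0,0,0,0,0],
])

```text
time: 16.55
ee_pos: [0.5921, -0.0749, 0.2248]
tcp_rot: [-179.9, -0.0, 92.5]
wrist_force: [0.2, -0.0, 0.6]
opening: 0.0426
```

Call:
arm_command([
  [0.4,0,0,0,0,0,0],
  [0.6,0,0,0,0,0,0],
  [1,0,0,0,0,0,0],
  [1,0,0,0,0,0,0],
  [1,0,0,0,0,0,0],
  [1,0,0,0,0,0,0],
], grip_force=40)

```text
time: 17.3
ee_pos: [0.5932, -0.0757, 0.2264]
tcp_rot: [179.9, 0.0, 92.5]
wrist_force: [5.1, 1.3, 5.7]
opening: 0.0124
```

```bash
python3 - <<'E'
from h import *
need([.593,-.0764,.2227],92.5)
# arc: tool turns with frame; bar at r=.22 about hub; bar 19mm ahead of... grasp point = TCP-.019*toolz
o=bot.get_obs();p0=o['ee_pos'];M0=R.from_euler('xyz',o['tcp_rot'],degrees=True)
b0=p0-.019*M0.apply([0,0,1])
yv=R.from_euler('z',2.5,degrees=True).apply([0,1,0]);xv=R.from_euler('z',2.5,degrees=True).apply([1,0,0])
f=lambda L:.22*(np.sin(L)*xv+np.cos(L)*np.array([0,0,1]))
prev=(p0,M0)
for k in range(1,11):
    L=.35*(1-k/10)
    M=R.from_rotvec(-yv*(.35-L))*M0; p=b0+f(L)-f(.35)+.019*M.apply([0,0,1])
    print(round(L,3),p.round(4),'inc',(prev[1].inv().apply(p-prev[0])*100).round(2),(prev[1].inv()*M).as_rotvec(degrees=True).round(2)); prev=(p,M)
E
```

```text
t 17.3 pos [ 0.5932 -0.0757  0.2264] rot [1.7986e+02 1.0000e-02 9.2460e+01] F [5.1 1.3 5.7] op 0.0124
shift cm [-0.07 -0.02  0.37]
turn [ 0.14  0.01 -0.04]
0.315 [ 0.5865 -0.076   0.2289] inc [-0.   -0.66 -0.25] [-2.01  0.    0.  ]
0.28 [ 0.5799 -0.0763  0.2312] inc [-0.   -0.66 -0.25] [-2.01  0.    0.  ]
0.245 [ 0.5731 -0.0766  0.2333] inc [-0.   -0.66 -0.25] [-2.01  0.    0.  ]
0.21 [ 0.5663 -0.0769  0.2351] inc [-0.   -0.66 -0.25] [-2.01  0.    0.  ]
0.175 [ 0.5594 -0.0772  0.2367] inc [-0.   -0.66 -0.25] [-2.01  0.    0.  ]
0.14 [ 0.5524 -0.0775  0.238 ] inc [-0.   -0.66 -0.25] [-2.01  0.    0.  ]
0.105 [ 0.5454 -0.0778  0.2391] inc [-0.   -0.66 -0.25] [-2.01  0.    0.  ]
0.07 [ 0.5384 -0.0781  0.2399] inc [-0.   -0.66 -0.25] [-2.01  0.    0.  ]
0.035 [ 0.5314 -0.0784  0.2405] inc [-0.   -0.66 -0.25] [-2.01  0.    0.  ]
0.0 [ 0.5243 -0.0787  0.2409] inc [-0.   -0.66 -0.25] [-2.01  0.    0.  ]
```

Call:
arm_command([
  [1,0,-0.33,-0.12,-1,0,0],
  [1,0,-0.33,-0.12,-1,0,0],
  [1,0,-0.33,-0.12,-1,0,0],
  [1,0,-0.33,-0.12,-1,0,0],
  [1,0,-0.33,-0.13,-1,0,0],
  [1,0,-0.33,-0.13,-1,0,0],
])

```text
time: 18.05
ee_pos: [0.5729, -0.0766, 0.2332]
tcp_rot: [173.8, 0.0, 92.5]
wrist_force: [3.5, 0.9, 6.2]
opening: 0.0127
```

Call:
arm_command([
  [1,0,-0.33,-0.12,-1,0,0],
  [1,0,-0.33,-0.12,-1,0,0],
  [1,0,-0.33,-0.13,-1,0,0],
  [1,0,-0.33,-0.13,-1,0,0],
  [1,0,-0.33,-0.12,-1,0,0],
  [1,0,-0.33,-0.13,-1,0,0],
])

```text
time: 18.8
ee_pos: [0.5521, -0.0775, 0.2378]
tcp_rot: [167.8, 0.0, 92.5]
wrist_force: [2.2, 0.6, 7.2]
opening: 0.0128
```

Call:
arm_command([
  [1,0,-0.33,-0.12,-1,0,0],
  [1,0,-0.33,-0.12,-1,0,0],
  [1,0,-0.33,-0.13,-1,0,0],
  [1,0,-0.33,-0.13,-1,0,0],
  [1,0,-0.33,-0.12,-1,0,0],
  [1,0,-0.33,-0.13,-1,0,0],
])

```text
time: 19.55
ee_pos: [0.531, -0.0784, 0.2402]
tcp_rot: [161.8, 0.0, 92.5]
wrist_force: [0.3, 0.6, 7.4]
opening: 0.0124
```

Call:
arm_command([
  [1,0,-0.33,-0.12,-1,0,0],
  [1,0,-0.33,-0.12,-1,0,0],
  [1,0,0,0,0,0,0],
  [1,0,0,0,0,0,0],
  [1,0,0,0,0,0,0],
  [1,0,0,0,0,0,0],
])

```text
time: 20.3
ee_pos: [0.5241, -0.0787, 0.2405]
tcp_rot: [159.9, 0.0, 92.5]
wrist_force: [1.4, 0.1, 8.1]
opening: 0.0125
```

```bash
python3 - <<'E'
from h import *
need([.5243,-.0787,.2409])
c=shot('scene');t=shot('top')
a=cv2.resize(c['color'][170:350,270:450,::-1],(400,400),interpolation=3)
b=cv2.resize(t['color'][160:280,210:400,::-1],(400,253),interpolation=3)
b=cv2.copyMakeBorder(b,0,147,0,0,cv2.BORDER_CONSTANT)
cv2.imwrite('pics/m7.png',np.hstack([a,b]))
import pickle;pickle.dump((c,t),open('c7.pkl','wb'))
E
```

```text
t 20.3 pos [ 0.5241 -0.0787  0.2405] rot [1.5985e+02 3.0000e-02 9.2460e+01] F [1.4 0.1 8.1] op 0.0125
shift cm [ 0.    0.03 -0.03]
```

View pics/m7.png

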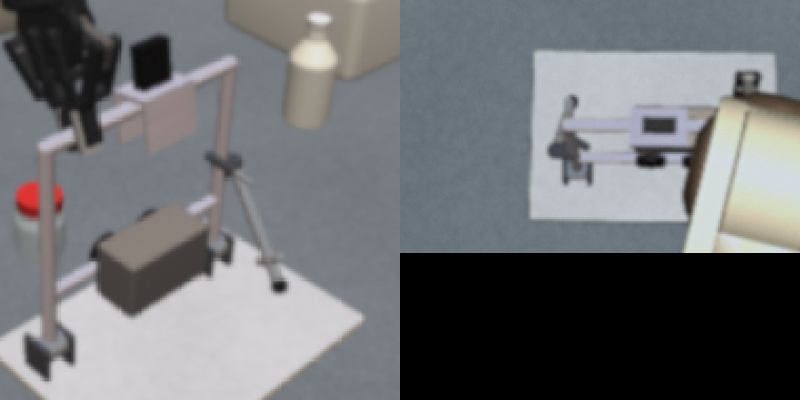

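The frame is upright, the saddle is on the bar, the fingers hold the bar, and the kickstand is down with its foot at scene (395.5,298). I check the kickstand angle and the lean numerically.

```bash
python3 - <<'E'
from h import *
import pickle
c,t=pickle.load(open('c7.pkl','rb'))
O=np.array([.5142,-.0078,0]);Z=R.from_euler('z',2.5,degrees=True)
L0=R.from_euler('y',.35)
piv=np.array([.5428,.1236,.129]);d0=(Z*L0).inv().apply(np.array([.520,.245,.183])-piv)
ax=np.array([-.765,0,-.644]);ax/=np.linalg.norm(ax); d0-=ax*(ax@d0); d0*=.133/np.linalg.norm(d0)
def W(L,p):return O+Z.apply([0,0,.035]+R.from_euler('y',L).apply(p))
for L in(0,.05):
    for th in(1.6,1.9,2.08):
        F=W(L,np.array([0,.13,.1])+R.from_rotvec(ax*th).apply(d0));print(L,th,F.round(3),np.round(proj(c,F),1),np.round(proj(t,F),1))
    for y in(-.11,.11):print('bar',L,y,np.round(proj(c,W(L,[0,y,.22])),1))
print('foot seen',tri(c,(395.5,298.3),t,(291.2,207.9)))
E
```

```text
0 1.6 [0.585 0.178 0.041] [410.  282.8] [267.3 210. ]
0 1.9 [0.593 0.14  0.034] [401.4 293.8] [282.2 208.6]
0 2.08 [0.594 0.116 0.034] [394.7 298.6] [291.3 208.6]
bar 0 -0.11 [288.7 237.1]
bar 0 0.11 [371.8 198.8]
0.05 1.6 [0.585 0.178 0.038] [409.9 284.1] [267.4 210.3]
0.05 1.9 [0.593 0.14  0.03 ] [401.1 295.2] [282.3 209. ]
0.05 2.08 [0.594 0.116 0.029] [394.4 300. ] [291.3 209.1]
bar 0.05 -0.11 [292.6 239.8]
bar 0.05 0.11 [375.8 200.8]
foot seen (array([0.59585029, 0.1161851 , 0.03532888]), np.float64(0.0004167727582126043))
```

The kickstand reads 2.08 (foot within 2 mm of prediction), the lean is about 0, and the grip is firm. I take a short settle, then hand in.

Call:
arm_command([
  [1,0,0,0,0,0,0],
  [1,0,0,0,0,0,0],
  [1,0,0,0,0,0,0],
  [1,0,0,0,0,0,0],
])

```text
time: 20.9
ee_pos: [0.5241, -0.0787, 0.2406]
tcp_rot: [159.8, 0.0, 92.5]
wrist_force: [-0.4, 0.6, 8.4]
opening: 0.0122
```

```bash
python3 - <<'E'
from h import *
import pickle
c,_=pickle.load(open('c7.pkl','rb'));n=shot('scene')
print('max diff',np.abs(cv2.blur(n['color'],(5,5)).astype(int)-cv2.blur(c['color'],(5,5))).max())
need([.5243,-.0787,.2409]); print(bot.job_done())
E
```

```text
max diff 3
t 20.95 pos [ 0.5241 -0.0787  0.2405] rot [1.5985e+02 3.0000e-02 9.2460e+01] F [0.2 0.7 8.1] op 0.0126
shift cm [ 0.    0.03 -0.03]
the job is handed in; nothing more can be done
None
```

The job is done and handed in at about 21 s of the 64 s allowed. I hung the middle-sized saddle on the top bar and let go. Then I pressed the kickstand past its over-centre point, gripped the bar beside the saddle and raised the frame upright. The fingers were still holding the frame at hand-in.

**Last checks:**
- **Kickstand:** the foot was within 2 mm of where it should be at 2.08, so it is fully down.
- **Lean:** about 0. The arm's position and the bar's height in the image agree. The bar ends' sideways pixel position was 2–3 px off, which would read as up to about 0.04, but I put that down to imprecise picking of the bar ends.
- **Stillness:** nothing moved in the scene view over the last half second, and the saddle was still on the bar.
- **Jar and bottles:** the arm stayed clear of them. I did not measure their positions again at the end.
- **Grip:** the finger opening read 12.5 mm on the 14 mm bar, slightly low. About 8 N of steady vertical load remained at the wrist, far below the limit.

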